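Put the white embroidery hoop back in its rack slot

ROBOT

A 6-joint arm with a two-finger parallel gripper is mounted at the origin on the work surface. World frame = base frame: x ahead of the robot, y to its left, z up, the work surface at z = 0. Lengths are in mm, angles in rad, forces in N, time in s.
With the tool pointing down it reaches from about 350 to 1000 mm from the base axis. Payload 7.1 kg.
Tool frame: the origin (TCP) lies between the finger pads; the fingertips stand 17 mm ahead of it and the grasp point (between the pads) lies 2 mm behind it (env.tcp_to_tips is the z of the fingertips in the tool frame, in mm); z points along the fingers, y is the direction in which the jaws open and shut (so a half turn about z gives the same grasp; the last joint's range is limited). The gripper opens to 85 mm and grips with 20 to 120 N. Pads are 22 mm wide; open, the fingers measure 114 mm over their backs; the gripper's body (76 mm by 85 mm) begins 54 mm behind the grasp point. The pads swing forward as they close: fully open they stand 13 mm farther back than shut.
Start: joints at [-0.019, 0.423, 1.63, -0, 1.089, -0.019], TCP at [624.984, 0.026, 248.319] pointing down, gripper open.
Joint ranges: [-3, 3], [-0.9, 2.11], [0.09, 2.58], [-1.31, 4.45], [0.11, 2.69], [-2.54, 2.54]. Speed limits (rad/s): [2.39, 2.39, 3.01, 3.14, 3.14, 3.14].

INTERFACE

Orientations are given as a rotation vector (axis times angle).
In Python, from plant import env gives the robot as it stands.
- The arm moves only by the tool jog_arm, never from a script. Its arguments are lists of equal length, an entry for each row: "xyz": the shift along the tool's x, y, z scaled (see below), a list of three; "rotation": the turn, a rotation vector about the tool's x, y, z scaled (see below), a list of three. In form: {"xyz": [[dx, dy, dz], ...], "rotation": [[rx, ry, rz], ...]}. A call has 1 to 5 rows; each row shifts and turns the commanded pose from where the row before left it, along the tool's axes as they then stand; what a row does not reach is not made up. The controller multiplies each number of a shift by 50 cm and each number of a turn by 60 degrees. A row lasts 1/12 s, in which the tool goes at most 41.7 mm and 7.16 degrees, less where a joint would pass 70% of its speed; a pose out of reach is approached as far as the arm can. A call with a number of a shift or a turn outside -1 to 1 is refused whole. A call with a gripper value outside its range is refused whole. "hand" is the opening, from -1 (shut) to 1 (fully open), so that 0 is half open, set as the call begins (left out, the last holds). The fingers move at their own pace and stop on an object; "newtons" is the grip in N (left out, the last holds). Time passes only in rows, so rows that do not move let the fingers close. It gives the time, the measured TCP pose, the force and the opening at its end, in the units of the state.
- env.state(): the state, without advancing time (a new reading comes with each control period).
- env.read_camera(name): name is "scene" or "side" or "wrist"; returns the picture (420x560x3 uint8, blue, green, red); there is no depth.
- env.camera_params(name): a dict with "camera_matrix" (3x3 intrinsics, pixels), "T" (4x4, takes a point from camera to world coordinates). Camera axes: x right, y down, z forward; pixel columns grow to the right and rows downward; lengths in mm; the calibration is good to about 2 mm. A picture is of the moment at which its call begins: read the wrist's pose just before it. camera_params takes no time and is no camera call; for the wrist camera it gives the pose at the moment of the call.
- env.job_done(): hands the job in, once; it reports no verdict.
The state is a dict: "time_s": time; "joint_positions": joint angles; "joint_velocities": joint speeds; "tau": joint torques, N m; "ee_pos": TCP position; "tcp_rot": TCP orientation; "ft_force": force on the tool from outside, world axes, zero at the start; "ft_torque": the same for the moment, N m; "grip_width": opening from 0.0 (shut) to 1.0 (fully open).
Only numpy, scipy, OpenCV 4.12 (cv2) and the standard library are available. Lean on these libraries where they do the work, as an engineer would, in place of code of your own. Each camera call takes 0.05 s, during which the arm holds its last target.

TASK

Take the white hoop from its easel and stand it in the wooden hoop holder that is still empty: guide its bottom edge into the widened mouth of the slot while the hoop is still leaning as it did on the easel, then straighten it upright and lower it, still held, all the way to the bottom of the slot before letting go. Put it in the middle of the holder, and leave the blue hoop and the green hoop where they are.

Things in the scene. Friction and masses are not known exactly. Their poses are not given: they have to be found in the camera images.
- white_hoop: White embroidery hoop (mm): flat frame 130 wide (y), 110 high (z), 10 thick (x), bars 18 wide, open window, 0.15 kg; 3 mm steel brackets stick out 24 beyond both sides, 57 to 87 up. Origin: middle of the bottom edge; z up to the top bar. Starts on a black easel, leaning 20 degrees, top towards the robot, origin 28 above the table; pinch the top bar across its thickness, leave along its own z.
- free_holder: The empty one of two alike wooden holders, fixed (mm): 76 (x) by 120 (y), 50 high. Origin: centre of the underside, z up. One slot along y through the middle, open at both ends: floor at height 8, throat 14 wide up to 38, then 45 degree chamfers to a mouth 38 wide at the top (50). A hoop stands in it bottom edge down on the floor, its y along the slot, leaning at most 8 degrees.
- blue_hoop: Bystander, leave: same hoop in blue (same size, origin, axes), leaning on a like easel. Both easels are fixed to the table, 120 wide: a 6 mm back board behind the hoop, on the robot's side, up to 60 mm from its bottom edge, and a lip 9 mm high on the other side; the hoop's top 50 mm is clear on both faces.
- green_hoop: Bystander, leave: same hoop in green (same size, origin, axes), already standing upright in the other wooden holder.
There are look-alikes about, which are no part of the job. Several things have the shape of the white_hoop; the one meant has the colours described above.

How it is judged:
By the outcome, as a careful person would: the job done as asked, in the order asked, and still so for the second after the job is handed in, with the robot touching nothing.
It also fails if it takes over 48 s, if anything falls off the work surface, if the arm or the gripper's body presses on something with over 40 N, if the wrist force passes 120 N, or if a joint passes its speed limit or range.

## Working session

There is one attempt and no reset: what is moved stays moved. The work goes in short steps, Python scripts to look and compute and a tool call to move; the robot and the scene stay as the last step left them, time stands still between calls to the robot, and variables do not carry over. Pictures are saved under pics/ and viewed, and the job is handed in when it is done.

Besides the shell and the picture viewer there is one more tool, called by a JSON object that holds its "method" and its "body". jog_arm: Moves the arm, as the interface text tells. Its arguments: {"type":"object","properties":{"xyz":{"type":"array"},"rotation":{"type":"array"},"hand":{"type":"number"},"newtons":{"type":"number"}},"required":["xyz","rotation"]}

```bash
ls; mkdir -p pics
python3 - <<'E'
from plant import env
import cv2
print(env.state())
for n in ["scene","side","wrist"]:
    p=env.camera_params(n); print(n,p["camera_matrix"].round(2).tolist(),p["T"].round(4).tolist())
    cv2.imwrite(f"pics/{n}0.png",env.read_camera(n))
E
```

```text
pics
{'time_s': 0.0, 'joint_positions': array([-1.90035774e-02,  4.23862533e-01,  1.63071276e+00,  2.09892989e-05,
        1.08858263e+00, -1.89850786e-02]), 'joint_velocities': array([ 8.19506271e-04, -7.81329317e-05,  8.30180619e-04, -1.23799244e-03,
        7.38401723e-04,  2.26297071e-04]), 'tau': array([ 6.87376578e-04, -5.57382560e+01, -2.81743366e+01,  7.52266601e-05,
        7.21184188e-03,  1.02962622e-05]), 'ee_pos': array([6.24470305e+02, 3.88327668e-02, 2.47523180e+02]), 'tcp_rot': array([-2.22066604e+00, -2.22060331e+00,  1.68359653e-03]), 'ft_force': array([-0.9027447 , -0.41056131, -0.4908739 ]), 'ft_torque': array([-0.04267664, -0.01518501,  0.03112182]), 'grip_width': 0.9988501822112021}
scene [[420.85, 0.0, 281.41], [0.0, 420.85, 216.26], [0.0, 0.0, 1.0]] [[-0.6314, 0.6474, -0.4269, 952.6235], [0.7754, 0.5297, -0.3436, 379.3424], [0.0037, -0.548, -0.8365, 984.4179], [0.0, 0.0, 0.0, 1.0]]
side [[400.51, 0.0, 278.22], [0.0, 400.51, 209.08], [0.0, 0.0, 1.0]] [[0.8523, -0.2371, 0.4663, 125.2548], [-0.5229, -0.4074, 0.7487, -608.183], [0.0125, -0.882, -0.4712, 441.9374], [0.0, 0.0, 0.0, 1.0]]
wrist [[293.58, 0.0, 275.35], [0.0, 293.58, 209.83], [0.0, 0.0, 1.0]] [[1.0, -0.0005, -0.0004, 624.1886], [-0.0006, -0.9531, -0.3025, 77.6953], [-0.0002, 0.3025, -0.9531, 374.3019], [0.0, 0.0, 0.0, 1.0]]
```

View pics/scene0.png

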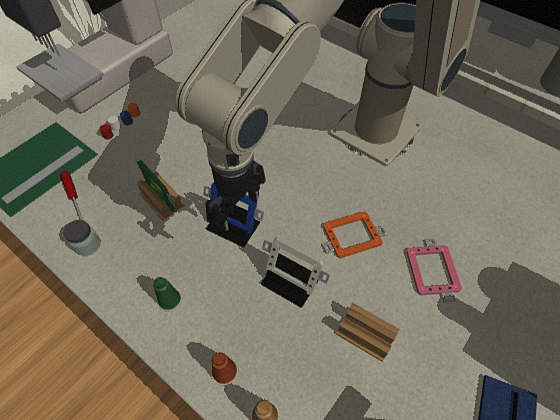

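View pics/side0.png

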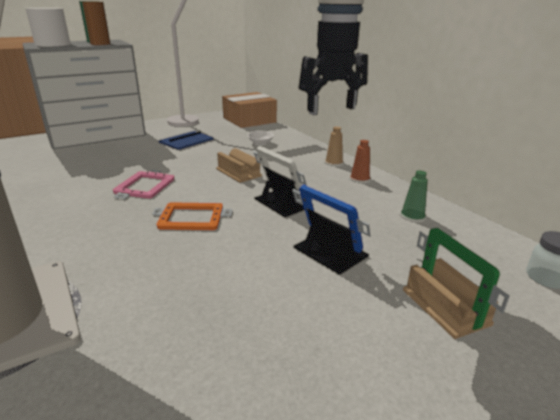

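View pics/wrist0.png

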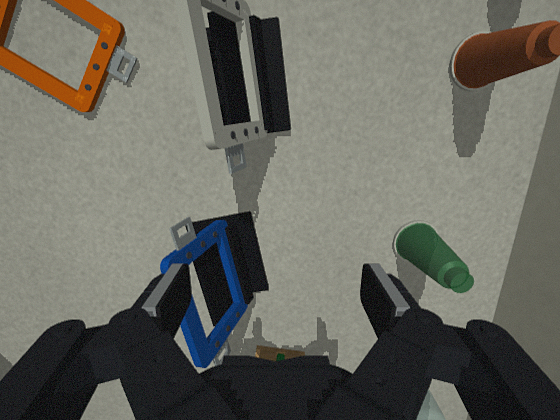

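Scene view: white hoop at about (293,265), empty holder at (367,330), blue hoop at (235,210), green hoop in its holder at (160,190). I'll get rough positions first.

```bash
cat > h.py <<'E'
import numpy as np, cv2
from scipy.spatial.transform import Rotation as R
from plant import env
def ray(P,uv):
    K=P["camera_matrix"];T=P["T"]
    d=T[:3,:3]@np.linalg.inv(K)@np.array([uv[0],uv[1],1.]);return T[:3,3],d/np.linalg.norm(d)
def onz(P,uv,z):
    o,d=ray(P,uv);return o+d*(z-o[2])/d[2]
def tri(obs):
    A=np.zeros((3,3));b=np.zeros(3)
    for P,uv in obs:
        o,d=ray(P,uv);M=np.eye(3)-np.outer(d,d);A+=M;b+=M@o
    x=np.linalg.solve(A,b)
    res=[np.linalg.norm(np.cross(x-ray(P,uv)[0],ray(P,uv)[1])) for P,uv in obs]
    return x,res
def proj(P,X):
    T=P["T"];c=T[:3,:3].T@(np.asarray(X)-T[:3,3]);u=P["camera_matrix"]@c;return u[:2]/u[2]
def crop(src,dst,x,y,w,h,s):
    im=cv2.imread(src)[y:y+h,x:x+w];cv2.imwrite(dst,cv2.resize(im,None,fx=s,fy=s,interpolation=cv2.INTER_CUBIC))
E
python3 - <<'E'
from h import *
P=env.camera_params("scene")
for n,uv,z in [("holder",(367,325),50),("white",(293,265),70),("blue",(233,212),70),("green",(160,190),60)]:
    print(n,onz(P,uv,z).round())
crop("pics/scene0.png","pics/s0c.png",240,220,180,150,4)
crop("pics/side0.png","pics/d0c.png",200,120,160,120,5)
E
```

```text
holder [582. 332.  50.]
white [577. 114.  70.]
blue [ 556. -103.   70.]
green [ 625. -312.   60.]
```

View pics/s0c.png

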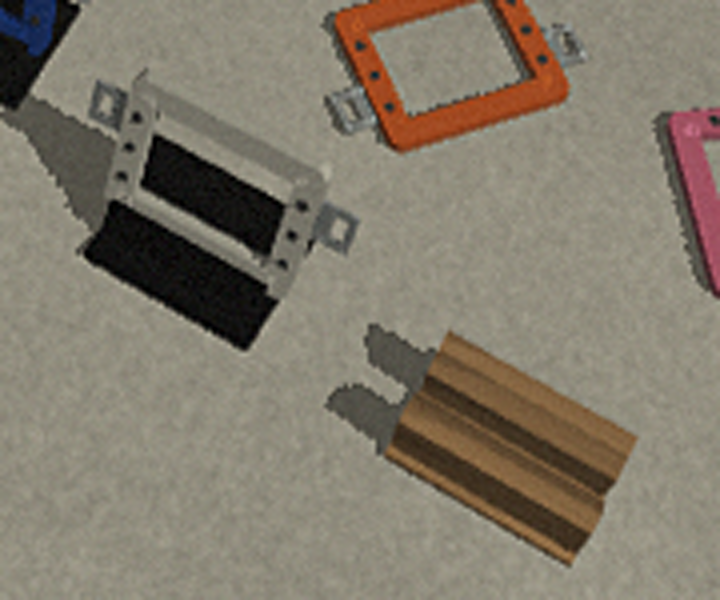

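View pics/d0c.png

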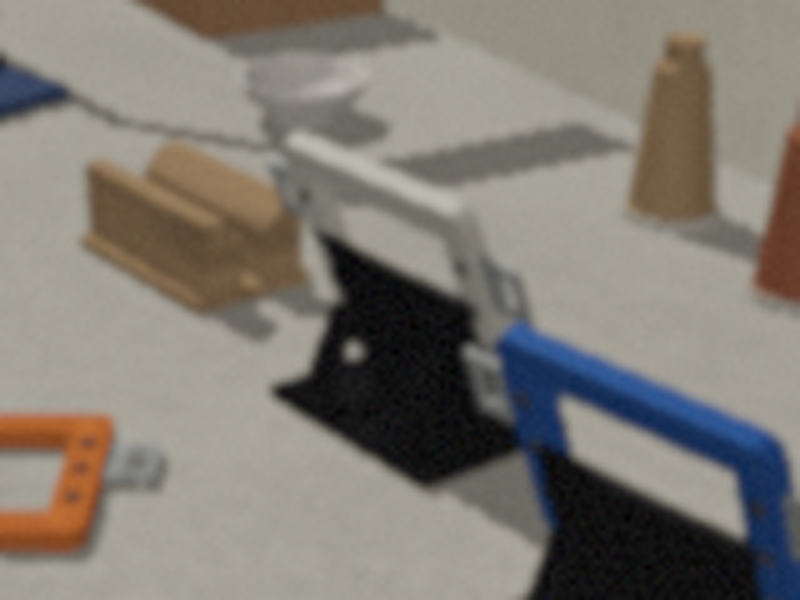

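{"method": "jog_arm", "body": {"xyz": [[0.06,-0.02,-0.02],[0.06,-0.02,-0.02],[0.06,-0.02,-0.02],[0.06,-0.02,-0.02],[0.06,-0.02,-0.02]], "rotation": [[0,0,0],[0,0,0],[0,0,0],[0,0,0],[0,0,0]]}}

```text
time_s: 0.57
ee_pos: [574.2, 151.2, 298.5]
tcp_rot: [-2.222, -2.221, 0.001]
ft_force: [0.7, -0.5, -1.2]
grip_width: 0.996
```

{"method": "jog_arm", "body": {"xyz": [[0,0,0],[0,0,0],[0,0,0]], "rotation": [[0,0,0],[0,0,0],[0,0,0]]}}

```text
time_s: 0.82
ee_pos: [574.8, 149.8, 297.9]
tcp_rot: [2.221, 2.222, -0.001]
ft_force: [0.3, 1.0, -0.3]
grip_width: 1.004
```

```bash
cat > snap.py <<'E'
import sys,pickle
from h import *
n=sys.argv[1]
P=env.camera_params("wrist");im=env.read_camera("wrist")
cv2.imwrite(f"pics/{n}.png",im);pickle.dump(P,open(f"{n}.pkl","wb"))
s=env.state();print(s["time_s"],s["ee_pos"],s["tcp_rot"])
E
python3 snap.py w1
```

```text
0.8667 [574.91389448 149.26494587 297.70581967] [-2.22162402e+00 -2.22095599e+00  1.62891544e-03]
```

View pics/w1.png

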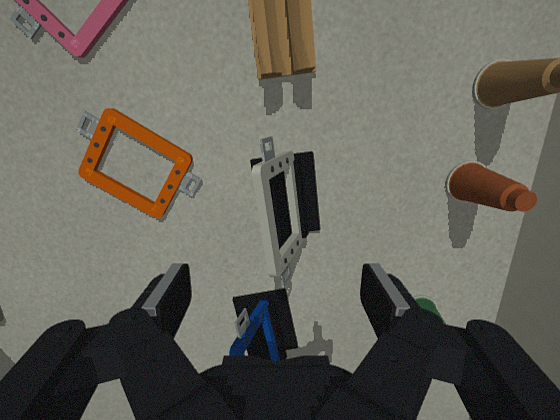

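White hoop at about (280,205), near end of the holder at (285,40). Second wrist viewpoint 120 mm further in +y.

{"method": "jog_arm", "body": {"xyz": [[0.06,0,0],[0.06,0,0],[0.06,0,0],[0.06,0,0],[0,0,0]], "rotation": [[0,0,0],[0,0,0],[0,0,0],[0,0,0],[0,0,0]]}}

```text
time_s: 1.28
ee_pos: [575.4, 273.0, 297.5]
tcp_rot: [-2.219, -2.222, -0.001]
ft_force: [0.2, -0.8, 0.0]
grip_width: 0.995
```

{"method": "jog_arm", "body": {"xyz": [[0,0,0],[0,0,0]], "rotation": [[0,0,0],[0,0,0]]}}

```text
time_s: 1.45
ee_pos: [575.1, 268.6, 297.5]
tcp_rot: [-2.222, -2.22, 0.003]
ft_force: [-0.6, -0.9, 0.4]
grip_width: 1.0
```

```bash
python3 snap.py w2
python3 - <<'E'
from h import *
crop("pics/w1.png","pics/w1c.png",220,120,130,200,3)
E
```

```text
1.5 [575.17035976 268.40252819 297.73254513] [-2.22303694e+00 -2.21976727e+00  2.02559406e-03]
```

View pics/w2.png

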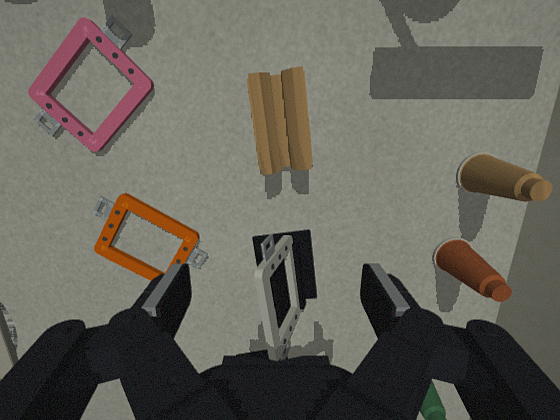

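View pics/w1c.png

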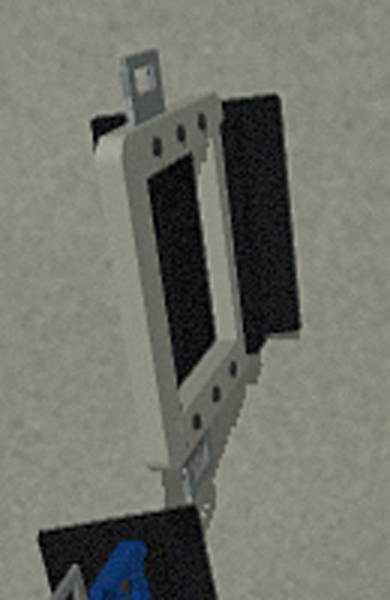

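Run:
```python
from h import *
crop("pics/w2.png","pics/w2c.png",235,220,100,150,4)
crop("pics/wrist0.png","pics/w0c.png",170,0,150,200,3)
crop("pics/w2.png","pics/w2h.png",225,50,110,155,4)
```

```text
(no output)
```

View pics/w2c.png

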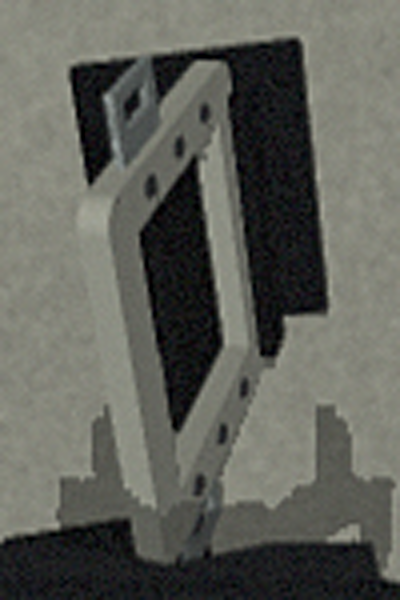

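View pics/w2h.png

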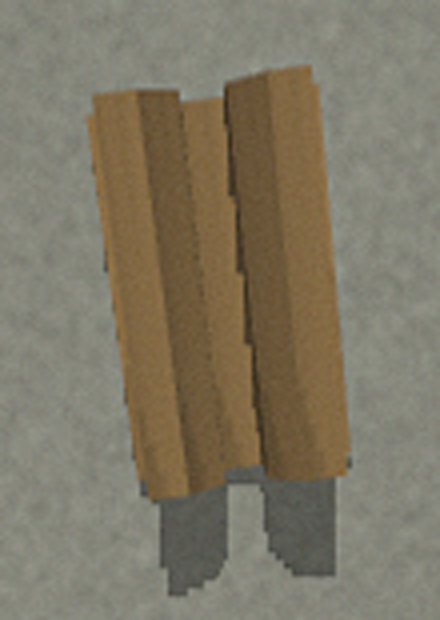

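View pics/w0c.png

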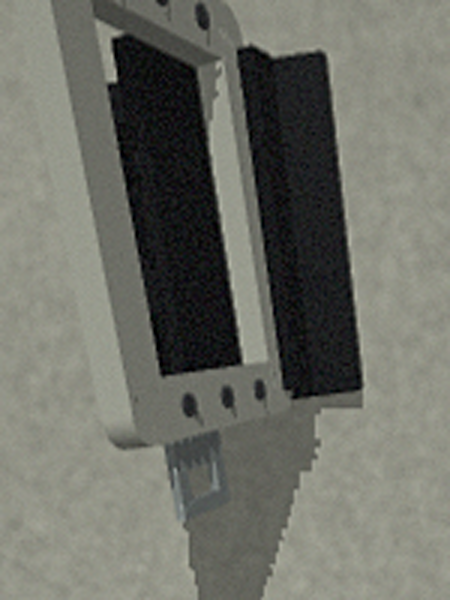

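Run:
```python
from h import *
import pickle
P1=pickle.load(open("w1.pkl","rb"));P2=pickle.load(open("w2.pkl","rb"));PS=env.camera_params("scene")
T0=np.array([[1,-0.0005,-0.0004,624.1886],[-0.0006,-0.9531,-0.3025,77.6953],[-0.0002,0.3025,-0.9531,374.3019],[0,0,0,1.]])
P0=dict(camera_matrix=P1["camera_matrix"],T=T0)
g={n:cv2.cvtColor(cv2.imread(f"pics/{f}.png"),cv2.COLOR_BGR2GRAY).astype(float) for n,f in dict(w0="wrist0",w1="w1",w2="w2",s="scene0").items()}
PP=dict(w0=P0,w1=P1,w2=P2,s=PS)
def ref(n,uv,r):
    u,v=map(lambda a:int(round(a)),uv);w=g[n][v-r:v+r+1,u-r:u+r+1]
    d=np.clip(np.median(w)-8-w,0,None);yy,xx=np.mgrid[v-r:v+r+1,u-r:u+r+1]
    return ((xx*d).sum()/d.sum(),(yy*d).sum()/d.sum())
f=lambda L,ox,oy,s:[((x+.5)/s-.5+ox,(y+.5)/s-.5+oy) for x,y in L]
D={'w2':f([(152,187),(180,148),(206,112),(200,484),(223,434),(244,387)],235,220,4),
'w1':f([(157,147),(181,133),(202,121),(196,421),(216,394),(233,369)],220,120,3),
'w0':[None]*3+f([(190,405),(227,397),(260,389)],170,0,3),
's':f([(302,206),(291,236),(281,264),(136,117),(129,148),(121,177)],240,220,4)}
X=[]
for i in range(6):
    obs=[];
    for n in D:
        if D[n][i] is not None:
            q=ref(n,D[n][i],2 if n!='w0' else 3); obs.append((PP[n],q)) if n!='s' else None
            sq=q if n=='s' else None
    x,r=tri(obs);X.append(x);print(x.round(1),np.round(r,1),"scene err px",(proj(PS,x)-sq).round(1))
X=np.array(X)
up=(X[0]-X[2]+X[3]-X[5]);up/=np.linalg.norm(up);yy=X[:3].mean(0)-X[3:].mean(0);print("up",up.round(3),"ydir",(yy/np.linalg.norm(yy)).round(3),np.linalg.norm(yy),"lean",np.degrees(np.arccos(up[2])),"yaw",np.degrees(np.arctan2(-yy[0],yy[1])))
print("mid",X.mean(0), "spacing",np.linalg.norm(X[0]-X[2]))
H=f([(137,90),(187,496),(270,72),(307,478),(93,95),(150,498),(312,67),(350,472)],225,50,4)
for q in H: print("hold",onz(P2,q,50).round(1),proj(P1,onz(P2,q,50)).round(1),proj(PS,onz(P2,q,50)).round(1))
```

```text
[570.9 171.9 102.8] [0.1 0.1] scene err px [-0.2 -0.2]
[579.8 174.1  81.4] [0. 0.] scene err px [ 0.1 -0.4]
[588.6 175.5  58.5] [0.1 0.1] scene err px [ 0.1 -0.4]
[586.4  62.2 105.5] [0.1 0.2 0.2] scene err px [ 0.2 -0.5]
[595.3  63.4  82.1] [0.1 0.1 0.1] scene err px [ 0.2 -0.4]
[604.3  64.8  59.3] [0.2 0.2 0.1] scene err px [ 0.2 -0.4]
up [-0.365 -0.063  0.929] ydir [-0.139  0.99  -0.013] 111.41730458430123 lean 21.77105098274272 yaw 8.018627146043595
mid [587.54866253 118.6491787   81.59526764] spacing 47.85915963516905
hold [555.7 395.5  50. ] [257.2 -52.6] [397.  333.6]
hold [569.6 276.2  50. ] [271.   72.7] [349.4 306.2]
hold [594.3 400.2  50. ] [294.4 -58.1] [389.8 348.4]
hold [608.  281.9  50. ] [304.2  67.2] [342.  320.1]
hold [542.9 394.1  50. ] [245. -51.] [399.4 328.9]
hold [557.7 275.5  50. ] [260.8  73.3] [352.  302.2]
hold [606.4 401.5  50. ] [306.1 -59.6] [387.5 353.1]
hold [621.7 283.8  50. ] [316.1  65.4] [339.3 325.2]
```

Hoop pose found: front-face midpoint (587.5,118.6,81.6), yaw 8.0°, origin about 28 above the table, matching the text. Holder: centre about (582,338.6), yaw about 6.9°, with the top at 50 agreeing with the scene view.

```bash
cat > plan.py <<'E'
from h import *
import json,os
def load():
    d=json.load(open("cmd.json"));return np.array(d["p"]),np.array(d["R"])
def save(p,Rm): json.dump(dict(p=p.tolist(),R=Rm.tolist()),open("cmd.json","w"))
def apply(xyz,rot):
    p,Rm=load()
    for a,b in zip(xyz,rot):
        p=p+Rm@(np.array(a)*500);Rm=Rm@R.from_rotvec(np.radians(60)*np.array(b)).as_matrix()
    save(p,Rm);s=env.state()
    print("cmd",p.round(1),"meas",s["ee_pos"].round(1),"rot err deg",np.degrees((R.from_matrix(Rm).inv()*R.from_rotvec(s["tcp_rot"])).as_rotvec()).round(2),"F",s["ft_force"].round(1),"t",s["time_s"],"w",round(s["grip_width"],3))
def hoopR(yaw,lean): return (R.from_euler('z',yaw,degrees=True)*R.from_euler('y',-lean,degrees=True)).as_matrix()
def toolR(H): return np.stack([H[:,1],H[:,0],-H[:,2]],1)
def rel(pt,Rt):
    p,Rm=load();rv=R.from_matrix(Rm.T@Rt).as_rotvec()
    print("rot scaled",(rv/np.radians(60)).round(4),"deg",np.degrees(rv).round(2),"| shift in target-tool frame scaled",(Rt.T@(pt-p)/500).round(4),"| in current frame",(Rm.T@(pt-p)/500).round(4))
E
python3 - <<'E'
from plan import *
R0=np.array([[0,1,0],[1,0,0],[0,0,-1.]]);save(np.array([575,270,298.3]),R0);apply([],[])
H=hoopR(8,20);G=np.array([587.5,118.6,81.6])+46*H[:,2]-5*H[:,0];Rt=toolR(H);T=G+2*Rt[:,2];print("G",G,"T",T)
np.save("T.npy",T)
rel(T-60*Rt[:,2],Rt);rel(T,Rt)
E
```

```text
cmd [575.  270.  298.3] meas [575.2 268.4 297.7] rot err deg [ 0.05 -0.05  0.08] F [-0.1 -0.2 -0.2] t 1.5 w 0.996
G [567.26744718 115.75650014 123.11575984] T [567.94483044 115.85170015 121.2363746 ]
rot scaled [-0.3328  0.0233 -0.132 ] deg [-19.97   1.4   -7.92] | shift in target-tool frame scaled [-0.3033 -0.1746  0.1933] | in current frame [-0.314  -0.0548  0.2414]
rot scaled [-0.3328  0.0233 -0.132 ] deg [-19.97   1.4   -7.92] | shift in target-tool frame scaled [-0.3033 -0.1746  0.3133] | in current frame [-0.3083 -0.0141  0.3541]
```

{"method": "jog_arm", "body": {"xyz": [[0,0,0],[0,0,0],[0,0,0],[0,0,0],[0,0,0]], "rotation": [[-0.0666,0.0047,-0.0264],[-0.0666,0.0047,-0.0264],[-0.0666,0.0047,-0.0264],[-0.0666,0.0047,-0.0264],[-0.0666,0.0047,-0.0264]]}}

```text
time_s: 1.92
ee_pos: [575.3, 268.4, 298.7]
tcp_rot: [1.893, 2.177, 0.388]
ft_force: [0.3, -0.8, -0.7]
grip_width: 0.995
```

{"method": "jog_arm", "body": {"xyz": [[-0.06,-0.035,0.038],[-0.06,-0.035,0.038],[-0.06,-0.035,0.038],[-0.06,-0.035,0.038],[-0.06,-0.035,0.038]], "rotation": [[0,0,0],[0,0,0],[0,0,0],[0,0,0],[0,0,0]]}}

```text
time_s: 2.33
ee_pos: [546.0, 111.8, 178.6]
tcp_rot: [1.895, 2.177, 0.385]
ft_force: [1.0, 0.4, -0.7]
grip_width: 0.997
```

{"method": "jog_arm", "body": {"xyz": [[0,0,0],[0,0,0],[0,0,0],[0,0,0]], "rotation": [[0,0,0],[0,0,0],[0,0,0],[0,0,0]]}}

```text
time_s: 2.67
ee_pos: [547.9, 114.8, 180.3]
tcp_rot: [1.893, 2.178, 0.387]
ft_force: [0.4, 0.8, -0.5]
grip_width: 1.0
```

```bash
python3 snap.py w3
python3 - <<'E'
from plan import *
apply([[0,0,0]]*5,[[-0.0666, 0.0047, -0.0264]]*5);apply([[-0.06, -0.035, 0.038]]*5,[[0,0,0]]*5)
H=hoopR(8,20);T=np.load("T.npy");rel(T,toolR(H))
s=env.state();Rm=R.from_rotvec(s["tcp_rot"]).as_matrix();print("from measured",(Rm.T@(T-s["ee_pos"])))
import pickle
P=pickle.load(open("w3.pkl","rb"));O=T+2*H[:,2]-101*H[:,2]
for q in [(0,65,110),(0,-65,110),(5,65,110),(5,-65,110),(5,56,55)]: print(q,proj(P,O+H@np.array(q)).round(1))
E
```

```text
2.7167 [547.83856144 115.20496141 180.39032409] [1.89274164 2.17832601 0.38772155]
cmd [575.  270.  298.3] meas [547.8 115.2 180.4] rot err deg [-0.15  0.02 -0.02] F [ 0.1 -0.8  0. ] t 2.7167 w 0.999
cmd [546.7 114.6 179.1] meas [547.8 115.2 180.4] rot err deg [-0.15  0.02 -0.02] F [ 0.1 -0.8  0. ] t 2.7167 w 0.999
rot scaled [ 0.0002 -0.0002 -0.    ] deg [ 0.01 -0.01 -0.  ] | shift in target-tool frame scaled [-0.0034  0.0004  0.1232] | in current frame [-0.0034  0.0004  0.1232]
from measured [-2.18885403 -1.62038955 62.42157736]
(0, 65, 110) [272.4 142.2]
(0, -65, 110) [273.2 325. ]
(5, 65, 110) [280.9 142.2]
(5, -65, 110) [280. 325.]
(5, 56, 55) [279.3 148.1]
```

View pics/w3.png

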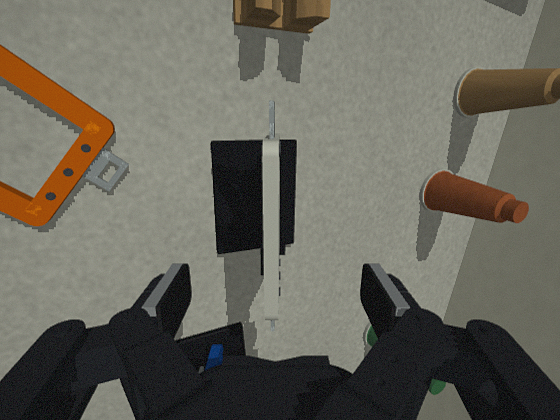

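Edge-on view: the bar runs (271,142)–(271,325), as predicted, so yaw and lean are right. It sits about 2 mm in −y of the tool midline. Advancing now.

{"method": "jog_arm", "body": {"xyz": [[-0.0008,-0.0008,0.025],[-0.0008,-0.0008,0.025],[-0.0008,-0.0008,0.025],[-0.0008,-0.0008,0.025],[-0.0008,-0.0008,0.025]], "rotation": [[0,0,0],[0,0,0],[0,0,0],[0,0,0],[0,0,0]]}}

```text
time_s: 3.13
ee_pos: [567.3, 116.6, 120.2]
tcp_rot: [1.892, 2.18, 0.388]
ft_force: [0.2, 0.4, -0.4]
grip_width: 1.002
```

{"method": "jog_arm", "body": {"xyz": [[0,0,0],[0,0,0],[0,0,0]], "rotation": [[0,0,0],[0,0,0],[0,0,0]]}}

```text
time_s: 3.38
ee_pos: [566.7, 116.0, 120.6]
tcp_rot: [1.893, 2.18, 0.386]
ft_force: [-0.3, 0.7, -0.3]
grip_width: 0.998
```

```bash
python3 snap.py w4
python3 - <<'E'
from plan import *
apply([[-0.0008, -0.0008, 0.025]]*5,[[0,0,0]]*5)
T=np.load("T.npy")
s=env.state();Rm=R.from_rotvec(s["tcp_rot"]).as_matrix();print("from measured",(Rm.T@(T-s["ee_pos"])))
E
```

```text
3.4333 [566.65318921 115.86317464 120.70779162] [1.89307611 2.17925244 0.3864983 ]
cmd [566.3 115.3 119.6] meas [566.7 115.9 120.7] rot err deg [-0.09  0.02 -0.03] F [-0.3 -0.4  0.2] t 3.4333 w 1.0
from measured [-0.19191856  1.38120672 -0.05747997]
```

View pics/w4.png

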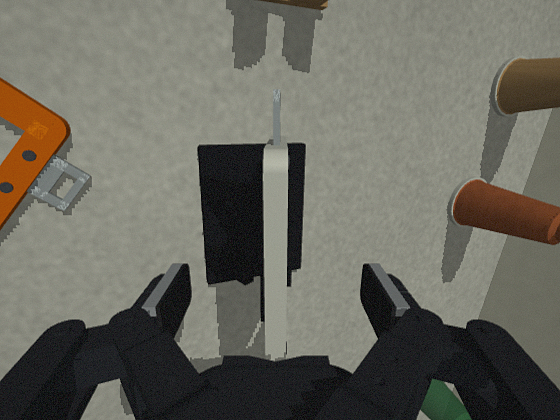

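Bar centre at u≈275.5, right on the tool midline. Closing.

{"method": "jog_arm", "body": {"xyz": [[0,0,0],[0,0,0],[0,0,0],[0,0,0],[0,0,0]], "rotation": [[0,0,0],[0,0,0],[0,0,0],[0,0,0],[0,0,0]], "hand": -1, "newtons": 60}}

```text
time_s: 3.85
ee_pos: [566.3, 115.3, 119.9]
tcp_rot: [1.894, 2.179, 0.385]
ft_force: [-0.6, 0.1, -0.4]
grip_width: 0.297
```

{"method": "jog_arm", "body": {"xyz": [[0,0,0],[0,0,0],[0,0,0],[0,0,0],[0,0,0]], "rotation": [[0,0,0],[0,0,0],[0,0,0],[0,0,0],[0,0,0]]}}

```text
time_s: 4.27
ee_pos: [567.1, 115.4, 120.2]
tcp_rot: [1.894, 2.178, 0.387]
ft_force: [2.4, -0.9, 3.7]
grip_width: 0.102
```

{"method": "jog_arm", "body": {"xyz": [[0,0,-0.02],[0,0,-0.04],[0,0,-0.06],[0,0,-0.06],[0,0,0]], "rotation": [[0,0,0],[0,0,0],[0,0,0],[0,0,0],[0,0,0]]}}

```text
time_s: 4.68
ee_pos: [535.6, 111.1, 208.0]
tcp_rot: [1.893, 2.178, 0.389]
ft_force: [0.5, 0.1, -1.4]
grip_width: 0.103
```

{"method": "jog_arm", "body": {"xyz": [[0,0,0],[0,0,0],[0,0,0]], "rotation": [[0,0,0],[0,0,0],[0,0,0]]}}

```text
time_s: 4.93
ee_pos: [534.8, 110.9, 202.6]
tcp_rot: [1.896, 2.181, 0.381]
ft_force: [-0.7, 0.4, -1.4]
grip_width: 0.101
```

```bash
python3 snap.py w5
python3 - <<'E'
from plan import *
apply([[0,0,-.18]],[[0,0,0]])
cv2.imwrite("pics/d5.png",env.read_camera("side"));cv2.imwrite("pics/s5.png",env.read_camera("scene"))
E
```

```text
4.9833 [534.89594536 110.85035687 202.53627458] [1.89611189 2.18129566 0.38130141]
cmd [535.8 111.  204.2] meas [534.9 110.9 202.5] rot err deg [ 0.19 -0.01 -0.  ] F [ 0.4 -0.8 -1.5] t 4.9833 w 0.107
```

View pics/d5.png

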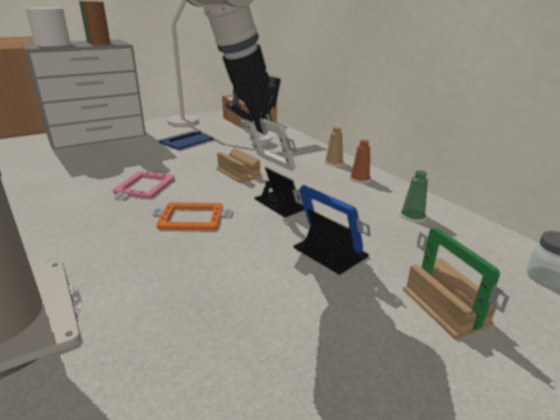

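View pics/w5.png

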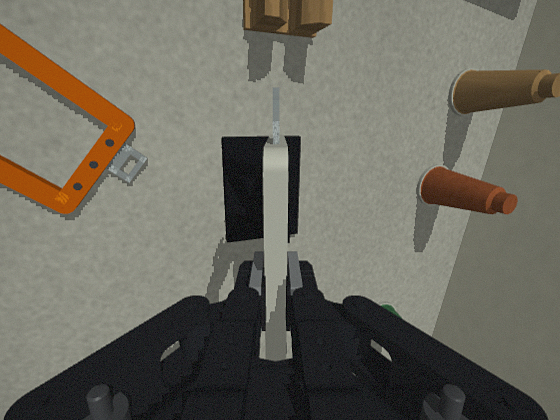

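View pics/s5.png

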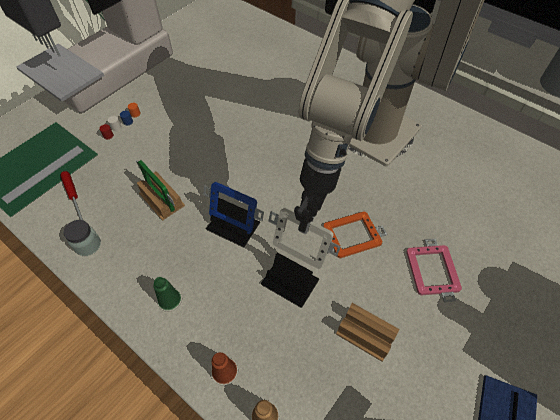

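The hoop is lifted clear of the easel and squarely held (bar at u≈275); blue and green are untouched. Now to a point above the holder, still leaning.

```bash
cat >> plan.py <<'E'
def tgt(O,yaw,lean,L=98.5):
    H=hoopR(yaw,lean);return np.array(O)+L*H[:,2],toolR(H)
def relm(pt,Rt):
    s=env.state();p=s["ee_pos"];Rm=R.from_rotvec(s["tcp_rot"]).as_matrix();rv=R.from_matrix(Rm.T@Rt).as_rotvec()
    print("MEAS rot scaled",(rv/np.radians(60)).round(4),"deg",np.degrees(rv).round(2),"| shift cur frame",(Rm.T@(pt-p)/500).round(4),"| world mm",(pt-p).round(1))
E
python3 - <<'E'
from plan import *
t=tgt([582,338.6,90],6.9,20);print(t[0]);rel(*t);relm(*t)
E
```

```text
[548.55501368 334.55271194 182.55972315]
rot scaled [ 0.0002 -0.0065  0.0172] deg [ 0.01 -0.39  1.03] | shift in target-tool frame scaled [0.4408 0.0595 0.0678] | in current frame [0.4392 0.0674 0.0708]
MEAS rot scaled [-0.0024 -0.0063  0.0172] deg [-0.14 -0.38  1.03] | shift cur frame [0.4392 0.0697 0.0682] | world mm [ 13.4 223.6 -20.2]
```

{"method": "jog_arm", "body": {"xyz": [[0.063,0.0096,0],[0.063,0.0096,0.01],[0.063,0.0096,0.013],[0.063,0.0096,0.015],[0.063,0.0096,0.015]], "rotation": [[0,-0.0013,0.0034],[0,-0.0013,0.0034],[0,-0.0013,0.0034],[0,-0.0013,0.0034],[0,-0.0013,0.0034]]}}

```text
time_s: 5.5
ee_pos: [546.1, 272.7, 186.4]
tcp_rot: [1.914, 2.16, 0.379]
ft_force: [0.8, -0.6, -0.1]
grip_width: 0.108
```

{"method": "jog_arm", "body": {"xyz": [[0.063,0.0096,0.015],[0.063,0.0096,0],[0,0,0],[0,0,0],[0,0,0]], "rotation": [[0,0,0],[0,0,0],[0,0,0],[0,0,0],[0,0,0]]}}

```text
time_s: 5.92
ee_pos: [549.6, 334.8, 182.6]
tcp_rot: [1.914, 2.161, 0.378]
ft_force: [-0.4, -0.2, -1.1]
grip_width: 0.102
```

```bash
python3 snap.py w6
python3 - <<'E'
from plan import *
save_rows=[[0.063, 0.0096, 0], [0.063, 0.0096, 0.01], [0.063, 0.0096, 0.013], [0.063, 0.0096, 0.015], [0.063, 0.0096, 0.015]]
apply(save_rows,[[0,-.0013,.0034]]*5);apply([[0.063, 0.0096, 0.015], [0.063, 0.0096, 0]],[[0,0,0]]*2)
t=tgt([582,338.6,90],6.9,20);relm(*t)
cv2.imwrite("pics/s6.png",env.read_camera("scene"));cv2.imwrite("pics/d6.png",env.read_camera("side"))
crop("pics/s6.png","pics/s6c.png",280,230,160,140,5);crop("pics/d6.png","pics/d6c.png",180,100,120,90,6)
E
```

```text
5.9667 [549.73281837 334.21804561 182.84737586] [1.91436961 2.16002295 0.37793612]
cmd [546.4 271.3 187.5] meas [549.7 334.2 182.8] rot err deg [ 0.11 -0.07  0.  ] F [-1.1  0.1 -0.7] t 5.9667 w 0.105
cmd [550.3 335.2 183.8] meas [549.7 334.2 182.8] rot err deg [ 0.11 -0.07  0.  ] F [-1.1  0.1 -0.7] t 5.9667 w 0.105
MEAS rot scaled [-0.0015  0.0011  0.0002] deg [-0.09  0.07  0.01] | shift cur frame [ 0.0009 -0.0023 -0.0002] | world mm [-1.2  0.3 -0.3]
```

View pics/w6.png

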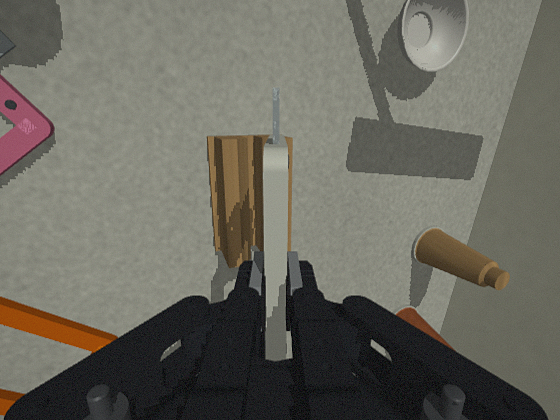

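View pics/s6c.png

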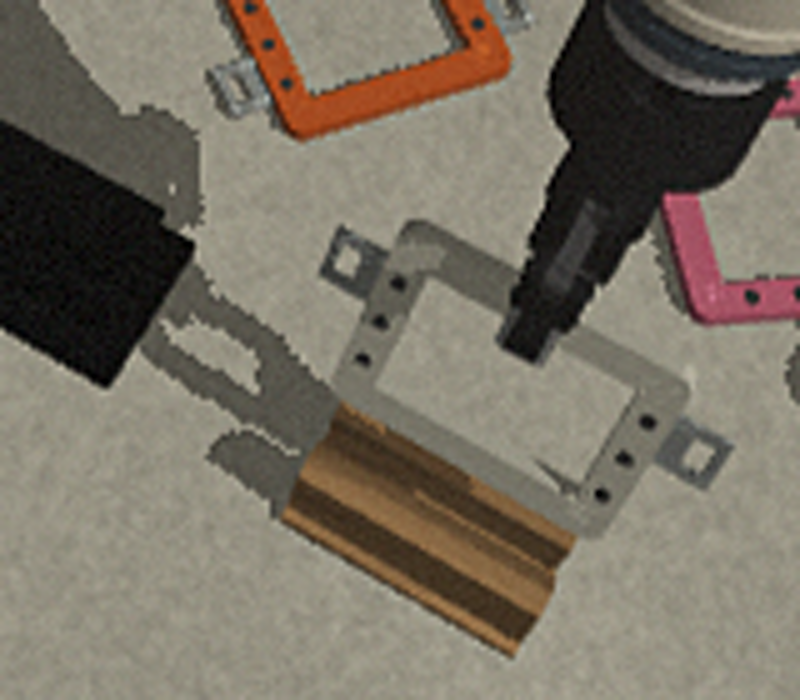

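View pics/d6c.png

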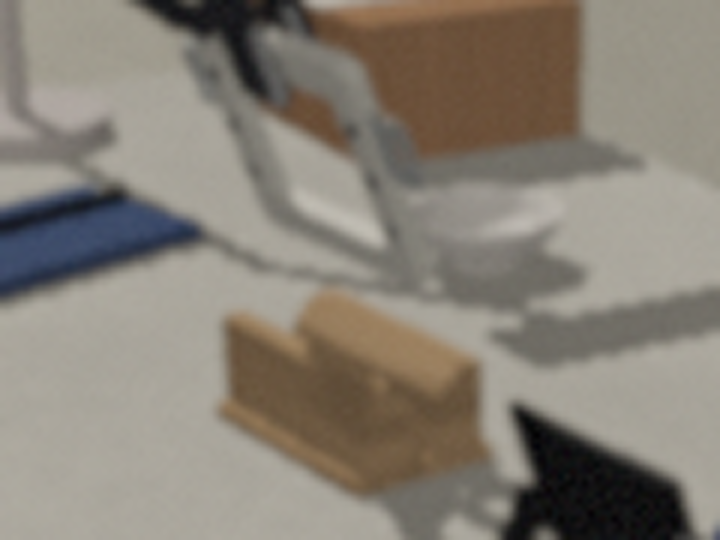

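Run:
```python
from plan import *
g=cv2.cvtColor(cv2.imread("pics/s6.png"),cv2.COLOR_BGR2GRAY).astype(float)
P=env.camera_params("scene")
s=env.state();Rm=R.from_rotvec(s["tcp_rot"]).as_matrix();H=np.stack([Rm[:,1],Rm[:,0],-Rm[:,2]],1)
O=s["ee_pos"]-98.5*H[:,2];print("O",O.round(1))
ob=[(400,283),(381,322),(364,358),(648,422),(625,459),(602,494)]
for (x,y),q in zip(ob,[(5,-56,79),(5,-56,55),(5,-56,31),(5,56,79),(5,56,55),(5,56,31)]):
    u=(x+.5)/5-.5+280;v=(y+.5)/5-.5+230;ui,vi=round(u),round(v)
    w=g[vi-2:vi+3,ui-2:ui+3];d=np.clip(np.median(w)-8-w,0,None);yy,xx=np.mgrid[vi-2:vi+3,ui-2:ui+3]
    o=np.array([(xx*d).sum(),(yy*d).sum()])/d.sum();pr=proj(P,O+H@np.array(q))
    J=np.array([(proj(P,O+H@(np.array(q)+e))-pr) for e in np.eye(3)]).round(2).tolist()
    print(o.round(1),pr.round(1),"diff",(o-pr).round(1))
print("J x,y,z",J)
```

```text
O [583.5 337.8  90.8]
[359.2 286.2] [358.9 286. ] diff [0.3 0.2]
[355.6 293.9] [355.5 293.4] diff [0.  0.5]
[352.1 301.4] [352.2 300.5] diff [-0.1  1. ]
[409.1 314. ] [408.8 313.6] diff [0.3 0.4]
[404.4 321.3] [404.4 320.7] diff [0.  0.6]
[399.9 328.6] [400.1 327.6] diff [-0.2  1. ]
J x,y,z [[-0.14, 0.32], [0.44, 0.25], [0.17, -0.28]]
```

Run:
```python
from plan import *
import pickle
P2=pickle.load(open("w2.pkl","rb"))
f=lambda x,y:((x+.5)/4-.5+225,(y+.5)/4-.5+50)
A=[onz(P2,f(*q),38) for q in [(178,90),(228,487),(225,90),(262,478)]];print(np.round(A,1))
# interpolate centreline at y=338
def xat(a,b,y): return a[0]+(b[0]-a[0])*(y-a[1])/(b[1]-a[1])
print("throat x at y338:",xat(A[0],A[1],338.6),xat(A[2],A[3],338.6))
B=[onz(P2,f(*q),50) for q in [(137,90),(187,496),(270,72),(307,478),(93,95),(150,498),(312,67),(350,472)]]
print([round(xat(B[i],B[i+1],338.6),1) for i in (0,2,4,6)])
t=tgt([582.2,338.6,56],6.9,20);relm(*t)
t=tgt([582.2,338.6,42],6.9,20);relm(*t)
```

```text
[[567.4 397.   38. ]
 [583.  276.9  38. ]
 [581.5 397.   38. ]
 [594.2 279.9  38. ]]
throat x at y338: 574.9905730385253 587.8519206279249
[np.float64(562.3), np.float64(601.5), np.float64(549.8), np.float64(614.6)]
MEAS rot scaled [-0.0008  0.001  -0.0007] deg [-0.05  0.06 -0.04] | shift cur frame [ 0.0017 -0.0261  0.0646] | world mm [ -1.3   0.7 -34.8]
MEAS rot scaled [-0.0008  0.001  -0.0007] deg [-0.05  0.06 -0.04] | shift cur frame [ 0.0017 -0.0356  0.0909] | world mm [ -1.3   0.7 -48.8]
```

{"method": "jog_arm", "body": {"xyz": [[0.0004,-0.0054,0.013],[0.0004,-0.0054,0.013],[0.0004,-0.0054,0.013],[0.0004,-0.0054,0.013],[0,-0.0054,0.013]], "rotation": [[0,0,0],[0,0,0],[0,0,0],[0,0,0],[0,0,0]]}}

```text
time_s: 6.48
ee_pos: [548.4, 335.5, 147.5]
tcp_rot: [1.914, 2.16, 0.38]
ft_force: [0.6, -0.2, -1.7]
grip_width: 0.106
```

{"method": "jog_arm", "body": {"xyz": [[0,0,0],[0,0,0],[0,0,0]], "rotation": [[0,0,0],[0,0,0],[0,0,0]]}}

```text
time_s: 6.73
ee_pos: [548.7, 336.0, 148.6]
tcp_rot: [1.914, 2.16, 0.381]
ft_force: [0.9, -0.1, -1.6]
grip_width: 0.106
```

Run:
```python
from plan import *
t=tgt([581.8,338.6,42],6.9,20);relm(*t)
cv2.imwrite("pics/s7.png",env.read_camera("scene"));crop("pics/s7.png","pics/s7c.png",280,230,160,140,5)
```

```text
MEAS rot scaled [ 0.0003 -0.0001  0.0003] deg [ 0.02 -0.01  0.02] | shift cur frame [-0.0027 -0.0107  0.0261] | world mm [ -0.4  -1.4 -14.1]
```

View pics/s7c.png

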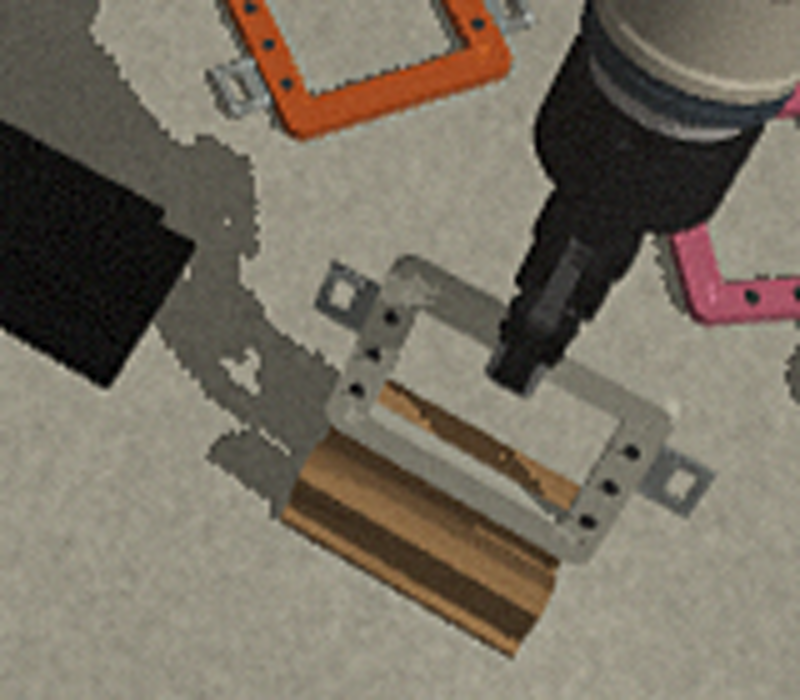

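The bottom bar sits just above the slot mouth, lined up with it. Lowering it, still leaning, into the mouth.

{"method": "jog_arm", "body": {"xyz": [[-0.0006,-0.0027,0.0065],[-0.0006,-0.0027,0.0065],[-0.0006,-0.0027,0.0065],[-0.0006,-0.0027,0.0065],[0,0,0]], "rotation": [[0,0,0],[0,0,0],[0,0,0],[0,0,0],[0,0,0]]}}

```text
time_s: 7.2
ee_pos: [547.6, 334.1, 133.5]
tcp_rot: [1.914, 2.16, 0.379]
ft_force: [-0.6, -0.6, -0.8]
grip_width: 0.108
```

{"method": "jog_arm", "body": {"xyz": [[0,0,0],[0,0,0],[0,0,0]], "rotation": [[0,0,0],[0,0,0],[0,0,0]]}}

```text
time_s: 7.45
ee_pos: [548.2, 334.7, 134.7]
tcp_rot: [1.914, 2.16, 0.381]
ft_force: [-0.4, 0.1, -1.2]
grip_width: 0.108
```

Run:
```python
from plan import *
t=tgt([581.8,338.6,42],6.9,20);relm(*t);t2=tgt([581.8,338.6,42],6.9,0);relm(*t2)
s=env.state();print(s["ft_force"])
# per-row plan: 4 rows of 5deg about tool x (approx), pivot at origin
s=env.state();p=s["ee_pos"];Rm=R.from_rotvec(s["tcp_rot"]).as_matrix()
for l in (16,12,8,4,0):
    pt,Rt=tgt([581.8,338.6,42],6.9,l);print((R.from_matrix(Rm.T@Rt).as_rotvec()/np.radians(60)).round(4),(Rm.T@(pt-p)/500).round(4));p,Rm=pt,Rt
```

```text
MEAS rot scaled [ 0.0004 -0.0001  0.0002] deg [ 0.02 -0.01  0.01] | shift cur frame [-0.0002  0.0001  0.0003] | world mm [ 0.1 -0.1 -0.1]
MEAS rot scaled [ 3.337e-01 -0.000e+00  2.000e-04] deg [ 2.002e+01 -0.000e+00  1.000e-02] | shift cur frame [-0.0003  0.0675  0.0122] | world mm [33.6  3.9  5.8]
[-0.41277994  0.11596837 -1.20902546]
[ 0.0671 -0.0001  0.0002] [-0.0002  0.0138  0.0008]
[ 0.0667  0.     -0.    ] [-0.      0.0137  0.0005]
[0.0667 0.     0.    ] [0.     0.0137 0.0005]
[ 0.0667 -0.     -0.    ] [-0.      0.0137  0.0005]
[0.0667 0.     0.    ] [0.     0.0137 0.0005]
```

On target with no contact force. Straightening about the bottom edge.

{"method": "jog_arm", "body": {"xyz": [[0,0.0137,0.0005],[0,0.0137,0.0005],[0,0.0137,0.0005],[0,0.0137,0.0005],[0,0.0137,0.0005]], "rotation": [[0.0667,0,0],[0.0667,0,0],[0.0667,0,0],[0.0667,0,0],[0.0667,0,0]]}}

```text
time_s: 7.87
ee_pos: [582.1, 339.0, 141.4]
tcp_rot: [-2.081, -2.35, 0.001]
ft_force: [0.7, -0.2, -1.5]
grip_width: 0.104
```

{"method": "jog_arm", "body": {"xyz": [[0,0,0],[0,0,0],[0,0,0],[0,0,0]], "rotation": [[0,0,0],[0,0,0],[0,0,0],[0,0,0]]}}

```text
time_s: 8.2
ee_pos: [580.3, 338.4, 140.1]
tcp_rot: [2.083, 2.352, -0.001]
ft_force: [-0.4, 0.0, -0.9]
grip_width: 0.104
```

```bash
python3 snap.py w8
python3 - <<'E'
from plan import *
relm(*tgt([581.8,338.6,42],6.9,0));relm(*tgt([581.8,338.6,8],6.9,0))
cv2.imwrite("pics/s8.png",env.read_camera("scene"));crop("pics/s8.png","pics/s8c.png",280,230,160,140,5)
E
```

```text
8.25 [580.30669359 338.47176371 140.22311923] [ 2.08257839e+00  2.35171641e+00 -8.85389845e-04]
MEAS rot scaled [-0.0002  0.0006  0.0008] deg [-0.01  0.03  0.05] | shift cur frame [-0.0001  0.003  -0.0006] | world mm [1.5 0.1 0.3]
MEAS rot scaled [-0.0002  0.0006  0.0008] deg [-0.01  0.03  0.05] | shift cur frame [-0.0001  0.003   0.0674] | world mm [  1.5   0.1 -33.7]
```

View pics/w8.png

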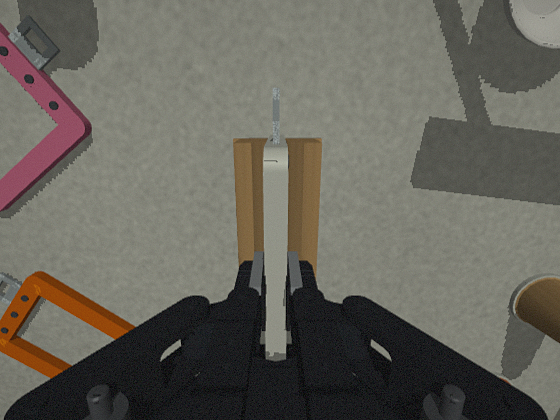

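View pics/s8c.png

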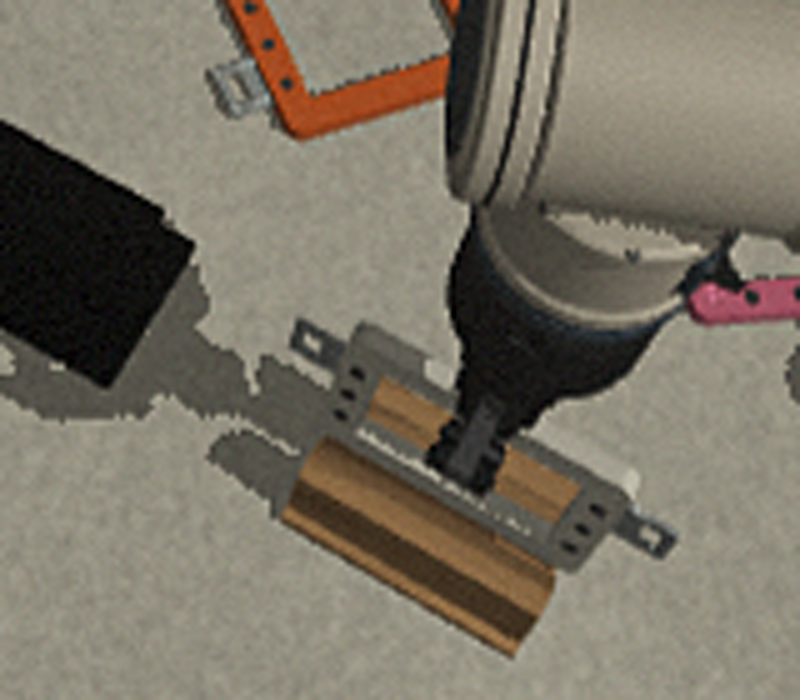

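Wrist view: the holder's outer edges are at u≈234 and 321 (mid 277.5) and the hoop is at 275.5, so it needs +1.6 mm in tool y. That agrees with the computed offset of 1.5. Yaw matches. Correcting and lowering partway.

{"method": "jog_arm", "body": {"xyz": [[0,0.0032,0],[0,0,0],[0,0,0.008],[0,0,0.008],[0,0,0.008]], "rotation": [[0,0,0],[0,0,0],[0,0,0],[0,0,0],[0,0,0]]}}

```text
time_s: 8.72
ee_pos: [582.9, 338.8, 128.1]
tcp_rot: [2.083, 2.351, -0.0]
ft_force: [-0.8, 0.2, -0.5]
grip_width: 0.102
```

{"method": "jog_arm", "body": {"xyz": [[0,0,0],[0,0,0],[0,0,0]], "rotation": [[0,0,0],[0,0,0],[0,0,0]]}}

```text
time_s: 8.97
ee_pos: [582.9, 338.7, 128.1]
tcp_rot: [-2.083, -2.351, 0.001]
ft_force: [-0.9, -0.9, -1.1]
grip_width: 0.107
```

```bash
python3 snap.py w9
python3 - <<'E'
from plan import *
relm(*tgt([581.8,338.6,8],6.9,0));print(env.state()["ft_force"])
crop("pics/w9.png","pics/w9c.png",200,70,150,200,3)
E
```

```text
9.0167 [582.93843661 338.73019108 128.2072254 ] [-2.08341297e+00 -2.35122554e+00  8.89120202e-04]
MEAS rot scaled [-0.0005  0.0003  0.0002] deg [-0.03  0.02  0.01] | shift cur frame [ 0.     -0.0023  0.0434] | world mm [ -1.1  -0.1 -21.7]
[-0.84870184  0.13320403 -1.46990582]
```

View pics/w9c.png

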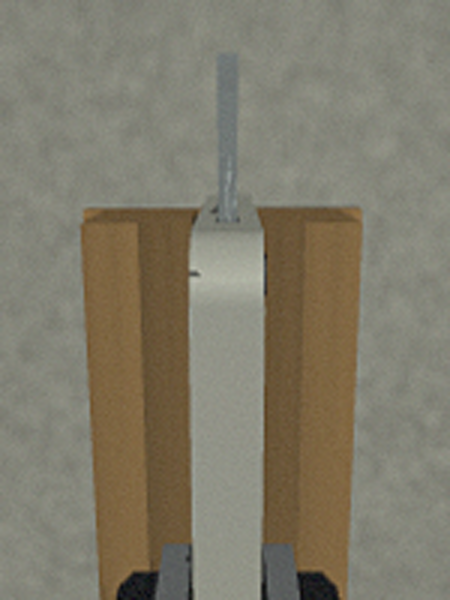

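Now the hoop is about 1.2 mm in +y of the slot centre (hoop mid 226.5, mouth mid 220–221.5), again matching the computed −1.1. Trimming, then continuing down.

{"method": "jog_arm", "body": {"xyz": [[0,-0.0022,0],[0,0,0],[0,0,0.008],[0,0,0.008],[0,0,0.008]], "rotation": [[0,0,0],[0,0,0],[0,0,0],[0,0,0],[0,0,0]]}}

```text
time_s: 9.43
ee_pos: [582.0, 338.7, 116.1]
tcp_rot: [2.083, 2.351, 0.0]
ft_force: [-0.2, -1.1, -0.8]
grip_width: 0.101
```

{"method": "jog_arm", "body": {"xyz": [[0,0,0.008],[0,0,0],[0,0,0],[0,0,0]], "rotation": [[0,0,0],[0,0,0],[0,0,0],[0,0,0]]}}

```text
time_s: 9.77
ee_pos: [582.0, 338.7, 112.4]
tcp_rot: [2.083, 2.351, -0.0]
ft_force: [-0.5, -0.5, -0.6]
grip_width: 0.104
```

```bash
python3 snap.py w10
python3 - <<'E'
from plan import *
relm(*tgt([581.8,338.6,8],6.9,0));print(env.state()["ft_force"],env.state()["ft_torque"])
crop("pics/w10.png","pics/w10c.png",200,70,150,200,3)
E
```

```text
9.8167 [582.12551661 338.73073362 112.53839171] [2.08339086e+00 2.35116215e+00 3.13688559e-04]
MEAS rot scaled [0.0003 0.     0.0002] deg [0.02 0.   0.01] | shift cur frame [-0.0002 -0.0007  0.0121] | world mm [-0.3 -0.1 -6. ]
[-0.09567152  0.1632195  -1.50529604] [-0.04311065 -0.01204211 -0.01333657]
```

View pics/w10c.png

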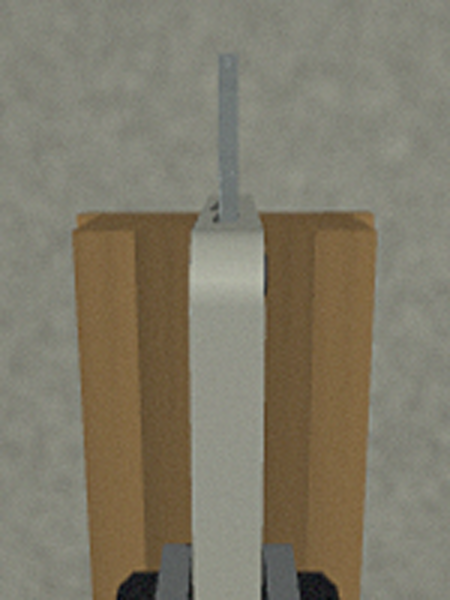

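Centred in the throat, no contact force, 6 mm to go. Going down 1 mm per row while watching the force.

{"method": "jog_arm", "body": {"xyz": [[0,0,0.003],[0,0,0.003],[0,0,0.003],[0,0,0],[0,0,0]], "rotation": [[0,0,0],[0,0,0],[0,0,0],[0,0,0],[0,0,0]]}}

```text
time_s: 10.23
ee_pos: [581.9, 338.6, 107.8]
tcp_rot: [2.083, 2.351, -0.0]
ft_force: [-0.1, 0.1, -0.9]
grip_width: 0.108
```

{"method": "jog_arm", "body": {"xyz": [[0,0,0.002],[0,0,0],[0,0,0]], "rotation": [[0,0,0],[0,0,0],[0,0,0]]}}

```text
time_s: 10.48
ee_pos: [582.0, 338.7, 107.0]
tcp_rot: [2.083, 2.351, 0.0]
ft_force: [0.0, -0.2, -1.2]
grip_width: 0.103
```

{"method": "jog_arm", "body": {"xyz": [[0,0,0.002],[0,0,0],[0,0,0]], "rotation": [[0,0,0],[0,0,0],[0,0,0]]}}

```text
time_s: 10.73
ee_pos: [582.4, 338.6, 106.7]
tcp_rot: [2.083, 2.351, 0.001]
ft_force: [-1.5, -2.4, 5.1]
grip_width: 0.107
```

{"method": "jog_arm", "body": {"xyz": [[0,0,0.001],[0,0,0],[0,0,0]], "rotation": [[0,0,0],[0,0,0],[0,0,0]]}}

```text
time_s: 10.98
ee_pos: [582.6, 338.6, 106.7]
tcp_rot: [2.083, 2.351, 0.002]
ft_force: [-1.2, -3.7, 8.4]
grip_width: 0.103
```

Run:
```python
from plan import *
relm(*tgt([581.8,338.6,8],6.9,0));print(env.state()["ft_force"])
cv2.imwrite("pics/s11.png",env.read_camera("scene"));crop("pics/s11.png","pics/s11c.png",280,230,160,140,5)
cv2.imwrite("pics/d11.png",env.read_camera("side"));crop("pics/d11.png","pics/d11c.png",180,100,120,90,6)
```

```text
MEAS rot scaled [0.0013 0.     0.0002] deg [0.08 0.   0.01] | shift cur frame [ 0.0002 -0.0016  0.0004] | world mm [-0.8  0.  -0.2]
[-1.24753064 -3.69204021  8.42449779]
```

View pics/d11c.png

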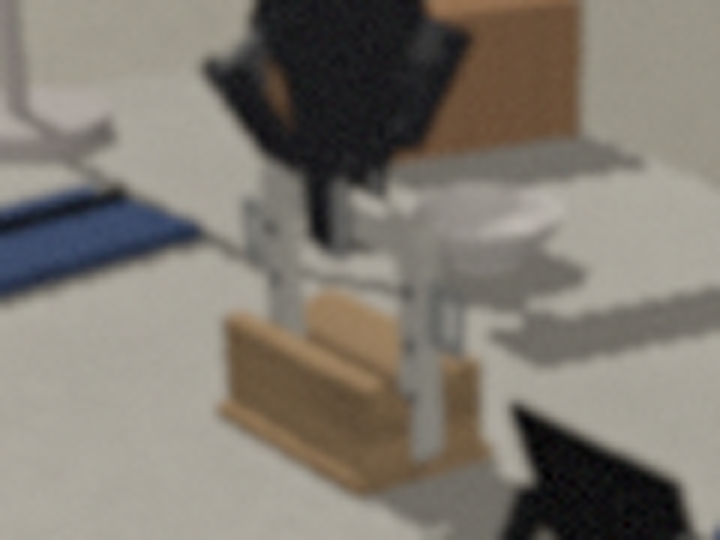

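View pics/s11c.png

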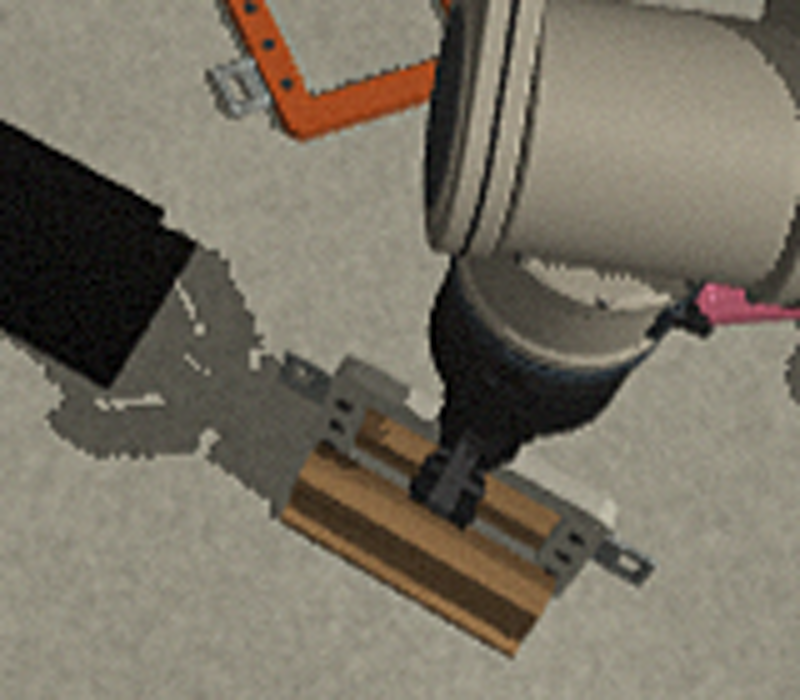

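Seated on the floor: Fz rises at TCP z 106.7 against an expected 106.5, and the views agree. Releasing, then backing straight up.

{"method": "jog_arm", "body": {"xyz": [[0,0,0],[0,0,0],[0,0,0],[0,0,0],[0,0,0]], "rotation": [[0,0,0],[0,0,0],[0,0,0],[0,0,0],[0,0,0]], "hand": 0.6}}

```text
time_s: 11.5
ee_pos: [581.9, 338.7, 105.2]
tcp_rot: [-2.083, -2.351, 0.001]
ft_force: [-0.4, -0.2, -0.1]
grip_width: 0.793
```

{"method": "jog_arm", "body": {"xyz": [[0,0,0],[0,0,0],[0,0,0],[0,0,0],[0,0,0]], "rotation": [[0,0,0],[0,0,0],[0,0,0],[0,0,0],[0,0,0]]}}

```text
time_s: 11.92
ee_pos: [582.0, 338.7, 105.4]
tcp_rot: [2.083, 2.351, -0.0]
ft_force: [0.3, -0.6, 0.7]
grip_width: 0.797
```

```bash
python3 snap.py w12
```

```text
11.9667 [582.02947455 338.6792243  105.45848455] [2.08340041e+00 2.35120150e+00 5.64195780e-05]
```

View pics/w12.png

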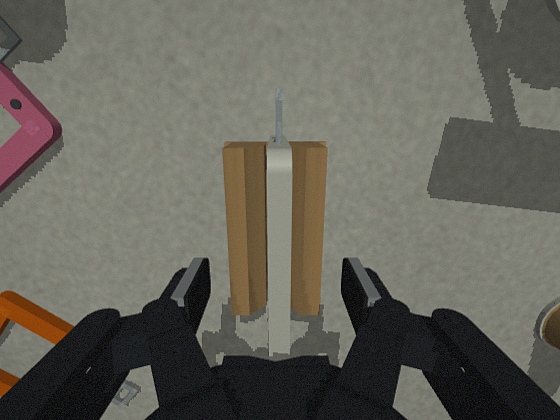

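The hoop stays standing in the slot (u≈279, leaning very slightly) and the fingers are clear on both sides. Retreating.

{"method": "jog_arm", "body": {"xyz": [[0,0,-0.03],[0,0,-0.05],[0,0,-0.06],[0,0,-0.06],[0,0,-0.06]], "rotation": [[0,0,0],[0,0,0],[0,0,0],[0,0,0],[0,0,0]]}}

```text
time_s: 12.38
ee_pos: [581.9, 338.6, 238.0]
tcp_rot: [2.083, 2.351, 0.001]
ft_force: [0.4, 0.3, 0.4]
grip_width: 0.797
```

{"method": "jog_arm", "body": {"xyz": [[-0.04,-0.06,-0.03],[-0.04,-0.06,-0.03],[0,0,0],[0,0,0],[0,0,0]], "rotation": [[0,0,0],[0,0,0],[0,0,0],[0,0,0],[0,0,0]]}}

```text
time_s: 12.8
ee_pos: [527.7, 292.0, 266.7]
tcp_rot: [2.083, 2.35, 0.003]
ft_force: [0.2, 0.4, -0.5]
grip_width: 0.799
```

```bash
python3 snap.py w13
python3 - <<'E'
from plan import *
cv2.imwrite("pics/s13.png",env.read_camera("scene"));cv2.imwrite("pics/d13.png",env.read_camera("side"))
crop("pics/w13.png","pics/w13c.png",230,110,150,180,3);crop("pics/s13.png","pics/s13c.png",280,230,160,140,5)
E
```

```text
12.85 [527.88058775 292.19110851 266.06352324] [2.08320836e+00 2.35088612e+00 2.01648132e-03]
```

View pics/w13.png

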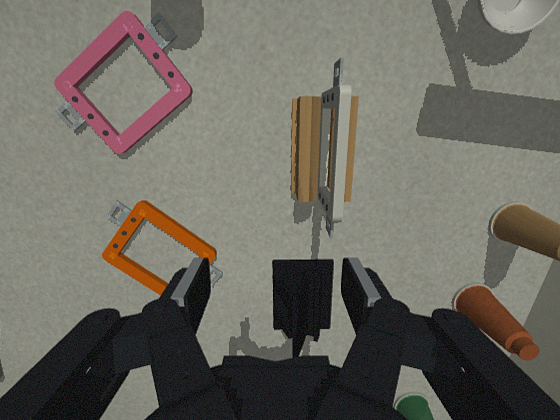

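View pics/s13.png

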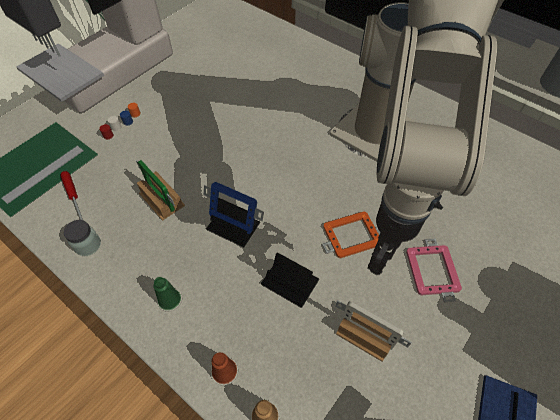

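View pics/d13.png

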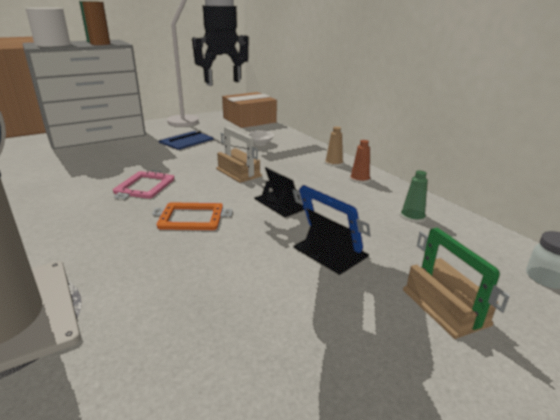

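The hoop stands in the holder; blue and green are unmoved. One numeric check of its centring and lean.

Run:
```python
from plan import *
import pickle
P=pickle.load(open("w13.pkl","rb"))
im=cv2.imread("pics/w13.png");h=cv2.cvtColor(im,cv2.COLOR_BGR2HSV)
m=((h[...,1]<40)&(h[...,2]>150)).astype(np.uint8);m[:, :315]=0;m[:,365:]=0;m[:75]=0;m[235:]=0
c=max(cv2.findContours(m,0,2)[0],key=cv2.contourArea);r=cv2.minAreaRect(c);print(r)
ctr=onz(P,r[0],118);print("top bar centre at z=118:",ctr.round(1))
H=hoopR(6.9,0);d=ctr-np.array([581.8,338.6,118]);print("offset in holder frame",(H.T@d).round(1),"lean deg approx",np.degrees(np.arctan2(H[:,0]@d,110)).round(1))
for q in cv2.boxPoints(r): print(onz(P,q,118).round(1))
```

```text
((342.1501770019531, 149.25430297851562), (11.6388578414917, 136.28854370117188), 3.1302449703216553)
top bar centre at z=118: [583.3 348.1 118. ]
offset in holder frame [2.7 9.3 0. ] lean deg approx 1.4
[586.4 281.8 118. ]
[570.6 405.2 118. ]
[580.7 405.9 118. ]
[598.  282.5 118. ]
```

View pics/w13c.png

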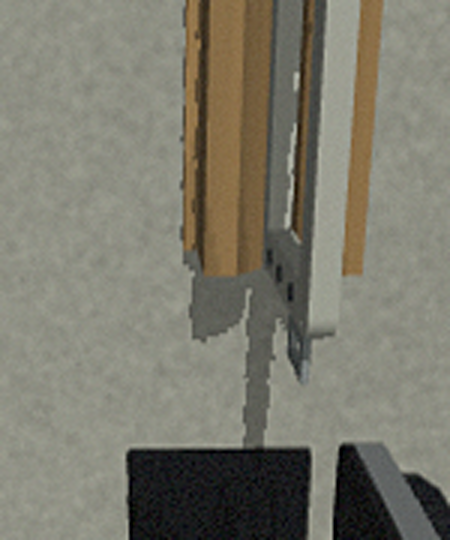

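Run:
```python
from plan import *
import pickle
P=pickle.load(open("w13.pkl","rb"))
crop("pics/w13.png","pics/w13d.png",280,45,90,195,3)
t=np.array([582.0,338.7,0]);H=hoopR(6.9,0)
O=np.array([581.8,338.6,8])
for n,X in [("near top end",O+H@[0,-65,110]),("far top end",O+H@[0,65,110]),("bracket near tip",O+H@[0,-89,72]),("bracket far tip",O+H@[0,89,72]),("holder near mouth L",np.array([581.8,338.6,50])+H@[-19,-60,0]),("holder far mouth L",np.array([581.8,338.6,50])+H@[-19,60,0])]:
    q=proj(P,X);print(n,q.round(1),"crop",((q-[280,45])*3).round())
```

```text
near top end [334.4 224.6] crop [163. 539.]
far top end [343.5  84. ] crop [190. 117.]
bracket near tip [326.7 232.6] crop [140. 563.]
bracket far tip [336.3  61.3] crop [169.  49.]
holder near mouth L [308.2 201.2] crop [ 84. 469.]
holder far mouth L [311.8  95.6] crop [ 95. 152.]
```

View pics/w13d.png

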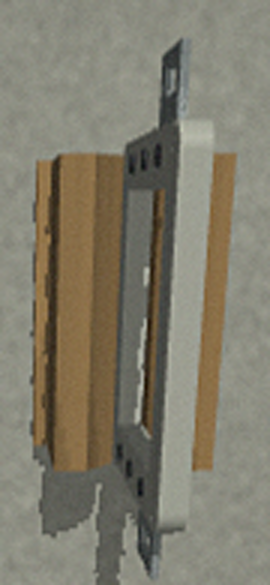

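The observed ends match the centred prediction: top-bar ends at rows 120 and 532 in the crop against 117 and 539 predicted, and the brackets overhang equally. So it is centred to about 1 mm and leans about 1–2°. The earlier 9 mm "offset" came from using the pixel midpoint of a perspective-foreshortened box. Handing in.

```bash
python3 -c "
from plant import env
print(env.job_done(), env.state()['time_s'])"
```

```text
the job is handed in; nothing more can be done
the job is handed in; nothing more can be done
```

The white hoop is standing in the middle of the empty holder, and I handed the job in with the clock at about 13 s. I pinched its top bar and drew it off the easel along its own z. Still leaning 20°, its bottom edge went about 8 mm into the mouth. I then straightened it upright and lowered it while held to the slot floor before letting go.

**Last checks:**
- **Seating:** contact force rose to 5–8 N with the tool at z 106.7, against 106.5 expected for the floor.
- **Position:** after release the hoop stood on its own, centred to about 1 mm along the slot and leaning about 1–2° (limit 8°).
- **Everything else:** by eye, the blue and green hoops looked unmoved in the scene and side views, and the gripper was clear of everything.

**Disagreements:**
- One check first showed the hoop 9 mm off-centre. That came from taking the pixel midpoint of a foreshortened shape; comparing the bar's ends directly did not confirm it.
- The arm settled 1–2 mm off its commanded position, so I trimmed it twice while lowering the hoop.

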